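Set the stage carriage with a straightedge

ROBOT

A 7-joint arm with a two-finger parallel gripper is mounted at the origin on the work surface. World frame = base frame: x ahead of the robot, y to its left, z up, the work surface at z = 0. Lengths are in m, angles in rad, forces in N, time in s.
With the tool pointing down it reaches from about 0.4 to 0.9 m from the base axis. Payload 5.5 kg.
Tool frame: the origin (TCP) lies midway between the tips of the shut fingers; the grasp point (between the pads) lies 19 mm behind it (manip.grip_depth is the distance from the TCP to the grasp point, in m); z points along the fingers, y is the line along which they close (so a half turn about z gives the same grasp; the last joint's range is limited). The gripper opens to 92 mm and grips with 3 to 60 N. Pads are 19 mm wide; open, the fingers measure 130 mm over their backs; the gripper's body (75 mm by 190 mm) begins 47 mm behind the grasp point.
Start: joints at [-1.002, 0.501, -0.427, 1.55, 0.221, 1.138, -0.21], TCP at [0.196, 0.62, 0.227] pointing down, gripper open.
Joint ranges: [-2.88, 2.88], [-0.31, 2.03], [-1.54, 1.56], [0.2, 2.42], [-1.41, 4.55], [0.19, 2.02], [-2.57, 2.57]. Speed limits (rad/s): [2.57, 2.57, 3.14, 3.14, 3.14, 3.14, 3.14].

INTERFACE

Orientations are given as a unit quaternion [x, y, z, w].
In Python, from bench import manip, effector, viewer gives the robot as it stands. Calls block until the motion is done:
- manip.move_pose(position, orientation): joint-space move of the TCP to a pose.
- manip.servo_line(position, ori=None, vel=0.15): straight line of the TCP; ori=None keeps the orientation; vel is the mean speed in m/s.
- manip.movej(angles): joint-space move.
- effector.open_jaws() and effector.close(f_grip=None): open the fingers fully, or close them until they stop; f_grip is the grip in N (None keeps the last).
- manip.sleep(seconds).
- manip.solve_ik(position, orientation): joint angles nearest the present ones, or None.
- viewer.get_image(name): name is "scene" or "top" or "wrist"; returns the picture (480x640x3 uint8, red, green, blue); there is no depth.
- viewer.get_calibration(name): a dict with "vfov" (degrees; the focal length in pixels is half the picture's height over the tangent of half this angle, whatever the lens; pixels are square), "cx", "cy" (the principal point, pixels), "eye" and "attitude" of the camera in the world. Camera axes: x right, y down, z forward; pixel columns grow to the right and rows downward; lengths in m; the calibration is good to about 2 mm. The wrist camera is an equidistant fisheye: a pixel r from the principal point sees the ray r / f radians off the axis. A picture is of the moment at which its call begins: read the wrist's pose just before it. get_calibration takes no time and is no camera call; for the wrist camera it gives the pose at the moment of the call.
A pose or a line that the arm cannot do raises manip.PlanningError and nothing moves.
- manip.hand_in(): hands the job in; it is judged then, once.
Readings, each from a call of its own:
- manip.current_clock(): time.
- manip.current_q(): joint angles.
- manip.current_joint_velocities(): joint speeds.
- manip.current_tau(): joint torques, N m.
- manip.current_tool_pos(): TCP position.
- manip.current_tcp_rot(): TCP orientation.
- manip.current_force(): force on the tool from outside, world axes, zero at the start.
- manip.current_wrist_torque(): the same for the moment, N m.
- manip.current_finger_gap(): finger opening in m.
- manip.current_gripper_force(): force on a finger pad.
Only numpy, scipy, OpenCV 4.12 (cv2) and the standard library are available. Lean on these libraries where they do the work, as an engineer would, in place of code of your own. Each camera call takes 0.05 s, during which the arm holds its last target. There are 200 camera calls.

TASK

Set the stage with the blue straightedge as its spacer: take the straightedge out of its black rest and lay it on the stage's base plate, same way up, one long side flush against the tall grey reference block and one end up against the dark end stop. Slide the carriage (the one with the brown knob) along until its face touches the free end of the straightedge, and leave everything like that. Do not disturb the other things on the bench.

Things in the scene. Friction and masses are not known exactly. Their poses are not given: they have to be found in the camera images.
- straightedge: Blue anodised straightedge: plain rectangular bar 140 (x) x 20 (y) x 24 (z) mm, about 0.2 kg, both ends alike. Origin: centre of its underside; x along its length, z up. It starts in the rest. The block is taller than it, so it cannot be laid home while gripped by its middle.
- rest: Black rest fixed to the bench, 150 (x) x 50 (y) x 32 mm high; its origin is the centre of its underside. The straightedge lies along x on its 8 mm thick floor. Cheeks reaching as high as the straightedge cover both its ends; the middle 64 mm (x from -32 to +32) is open to the fingers. Lift straight up to clear the cheeks (24 mm).
- stage: Stage fixed to the bench, origin on its underside, z up; in mm: aluminium plate 12 thick, x -95..75, y -185..190. On it the grey reference block (x 0..45, y 50..150, 45 high above the plate, reference face at x = 0 looking to -x) and the dark end stop (x -40..45, y 150..175, 45 high, face at y = 150 looking to -y). Laid home, the straightedge fills x -20..0, y 10..150; 40 stand out past the block.
- ref_face (a point): Bottom middle of the reference face, on the plate's top (12 mm up), at stage x 0, y 100. Axes as the stage's; the face looks to -x.
- end_stop (a point): Point on the end stop's face on the plate's top, at stage x -10, y 150. Axes as the stage's; the face looks to -y.
- carriage_face (a point): Bottom middle of the carriage's flat front face, which looks to stage +y towards the end stop, on the plate's top. The aluminium carriage is 72 mm wide in x (36 each side of this point), 56 mm long behind this face and 28 mm high.
- carriage_knob (a point): Top centre of the brown upright knob on the carriage: 28 mm in diameter, 36 mm tall, standing on the carriage 28 mm behind its front face; its top is 76.5 mm above the bench.
- carriage (a joint): Travel of the carriage along stage +y in m, 0 to 0.13; it stays where it is left (friction about 2 N). At 0 its face is 250 mm from the end stop's face; it touches the straightedge laid home at 0.110.
- offcut: Bystander: offcut of slotted aluminium profile, 90 x 40 x 40 mm; origin centre of the underside.
- screwdriver: Bystander: orange-handled screwdriver lying flat on the bench, about 180 mm long.
- screw_jar: Bystander: small jar with a black cap, 52 mm diameter, 60 mm high; origin centre of the underside.
- spare_knob: Bystander: loose black knob, 36 mm diameter, 26 mm high; origin centre of the underside.
Things that resemble listed ones, but are neither listed nor needed, are in the scene too. There is more than one size of the straightedge; the one meant has the size given above.

How it is judged:
At the end, for the whole second after the job is handed in: The straightedge lies on the base plate, same way up, within 2 mm (and 0.015 rad) of flush against the reference block's face, its end within 2 mm of the end stop, and the carriage's face stands at most 143 mm from the end stop (against the 140 mm straightedge); everything is at rest (x of straightedge in the frame of ref_face between -0.012 and -0.008 m and angle between the x axis of straightedge and the y axis of stage, either way round below 0.015 rad and angle between the z axis of straightedge and the z axis of stage, either way round below 0.03 rad and angle between straightedge's own z axis and vertical below 0.1 rad and y of straightedge in the frame of end_stop between -0.072 and -0.068 m and z of straightedge in the frame of stage below 0.014 m and y of carriage_face in the frame of end_stop above -0.143 m and linear speed of straightedge below 0.01 m/s and velocity of joint carriage below 0.01 m/s); the robot touches nothing.
It fails at once if a bystander (offcut) is moved more than 20 mm (distance of offcut from where it was at the start of the episode above 0.02 m).
It fails at once if a bystander (screwdriver) is moved more than 20 mm (distance of screwdriver from where it was at the start of the episode above 0.02 m).
It fails at once if a bystander (screw jar) is moved more than 20 mm (distance of screw_jar from where it was at the start of the episode above 0.02 m).
It fails at once if a bystander (spare knob) is moved more than 20 mm (distance of spare_knob from where it was at the start of the episode above 0.02 m).
It also fails if it takes over 64 s, if anything falls off the work surface, if the arm or the gripper's body presses on something with over 40 N, if the wrist force passes 120 N, or if a joint passes its speed limit or range.

## Working session

There is one attempt and no reset: what is moved stays moved. The work goes in short steps, each a Python script; the robot and the scene stay as the last script left them, time stands still between calls to the robot, and variables do not carry over. Pictures are saved under pics/ and viewed, at most 10 in all, crops included, and the job is handed in when it is done.

```bash
mkdir -p pics; cat > h.py <<'E'
import numpy as np, cv2
from scipy.spatial.transform import Rotation as R
from bench import manip, effector, viewer
def att(c):
    a=np.array(c['attitude'],float)
    return a if a.shape==(3,3) else R.from_quat(a).as_matrix()
def ray(c,u,v,H=480,fish=False):
    f=H/2/np.tan(np.radians(c['vfov'])/2)
    d=np.array([u-c['cx'],v-c['cy']],float)
    if fish:
        r=np.hypot(*d); t=r/f; k=np.sin(t)/r if r>0 else 0
        d=np.array([d[0]*k,d[1]*k,np.cos(t)])
    else: d=np.array([d[0]/f,d[1]/f,1])
    return np.array(c['eye']),att(c)@d
def onz(c,u,v,z,fish=False):
    e,d=ray(c,u,v,fish=fish); return e+d*(z-e[2])/d[2]
def save(n,im): cv2.imwrite('pics/'+n+'.png',im[:,:,::-1])
E
python3 - <<'E'
from h import *
for n in('scene','top','wrist'):
    print(n,viewer.get_calibration(n)); save(n+'0',viewer.get_image(n))
print(manip.current_tcp_rot(),manip.current_clock(),manip.current_finger_gap())
E
```

```text
scene {'vfov': 53.565609660261295, 'cx': 321.5106620963998, 'cy': 242.56908189197853, 'eye': array([1.31411782, 0.37002828, 0.73274053]), 'attitude': array([ 0.4724436 ,  0.75919368, -0.37360056, -0.24666704])}
top {'vfov': 56.76798523512976, 'cx': 314.76005191672186, 'cy': 238.6332898034619, 'eye': array([ 0.35748043, -0.00323202,  1.12411716]), 'attitude': array([ 0.71271979, -0.69590732,  0.05867567, -0.06557943])}
wrist {'vfov': 65.70646984690485, 'cx': 322.57219632670177, 'cy': 241.24487399472937, 'eye': array([0.12241389, 0.64288559, 0.38336061]), 'attitude': array([0.79821004, 0.58519881, 0.08386604, 0.1156269 ])}
[ 1.52256746e-01  9.88340672e-01 -7.58036325e-04 -1.56331178e-04] 0.15 0.09187118517500036
```

View pics/top0.png

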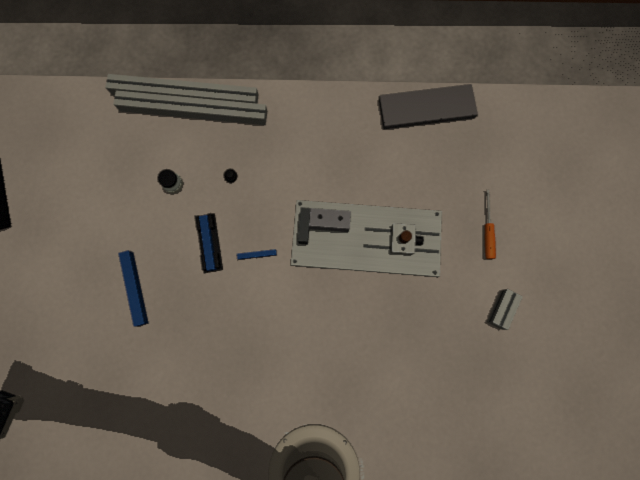

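View pics/scene0.png

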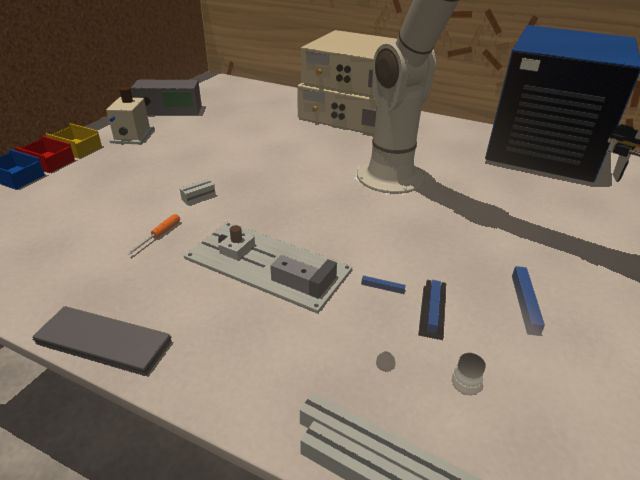

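Top view: the stage spans (291–442, 201–276), with the block and end stop at its left end and the carriage knob at (405,237). There are three blue bars: the big one (133,288), the one in the black rest (208,243) and the small one (257,254). The one in the rest fits the description. I'll check the sizes numerically and with a crop.

```bash
python3 - <<'E'
from h import *
im=cv2.imread('pics/top0.png'); c=viewer.get_calibration('top')
hsv=cv2.cvtColor(im,cv2.COLOR_BGR2HSV)
m=cv2.inRange(hsv,(100,120,40),(130,255,255))
for k in cv2.findContours(m,0,2)[0]:
    if cv2.contourArea(k)<60: continue
    (u,v),_,_=r=cv2.minAreaRect(k); b=cv2.boxPoints(r)
    for z in (.032,):
        p=np.array([onz(c,*q,z)[:2] for q in b]); 
        s=[np.linalg.norm(p[i]-p[i-1]) for i in range(4)]
        print((u,v),p.mean(0).round(4),np.round(s,4)); e=p[1]-p[0] if s[1]>s[2] else p[2]-p[1]; print(np.degrees(np.arctan2(e[1],e[0])))
for n,q in dict(tl=(296,201),tr=(442,209),br=(439,276),bl=(290,266)).items(): print(n,onz(c,*q,.012).round(4))
print('knob',onz(c,405,237,.0765).round(4))
save('crop',cv2.resize(im[170:340,100:460,::-1],None,fx=2.2,fy=2.2,interpolation=cv2.INTER_CUBIC))
E
```

```text
(131.4880828857422, 288.318359375) [0.4184 0.4573] [0.1864 0.0261 0.1865 0.0254]
-162.82631203346855
(256.1646423339844, 253.98171997070312) [0.5094 0.1545] [0.0122 0.0952 0.0122 0.095 ]
-82.24184639544497
(206.53997802734375, 242.2799835205078) [0.5367 0.2801] [0.1396 0.0217 0.1397 0.0212]
-168.27311706585397
tl [0.6526 0.061  0.012 ]
tr [ 0.6399 -0.3147  0.012 ]
br [ 0.4674 -0.3028  0.012 ]
bl [0.4837 0.0707 0.012 ]
knob [ 0.5526 -0.2065  0.0765]
```

View pics/crop.png

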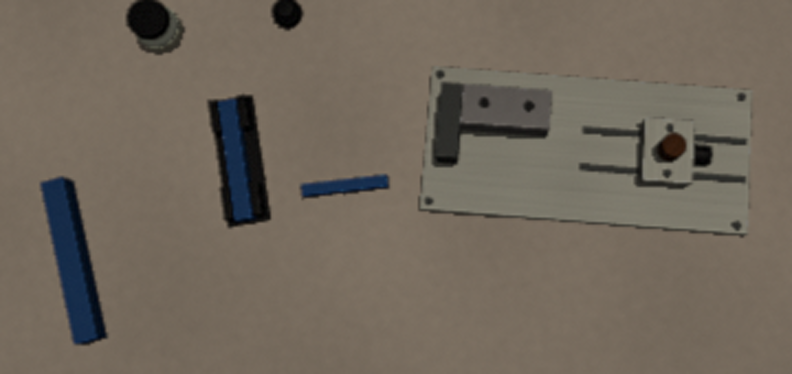

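The bar at (207,242) measures 140 x 21 mm and lies in the black rest, so it is the one meant. The other two measure 186 and 95 mm. The plate corners measure about 170 x 375 mm, which matches. I'll refine both with the wrist camera.

```bash
cat >> h.py <<'E'
def down(phi):  # tool y axis at world angle phi, z down
    y=np.array([np.cos(phi),np.sin(phi),0]); z=np.array([0,0,-1.]); x=np.cross(y,z)
    return R.from_matrix(np.c_[x,y,z]).as_quat(), x, y
def pick(pos,phis):
    out=[]
    for p in phis:
        q=manip.solve_ik(pos,down(p)[0])
        if q is not None: out.append((np.abs(np.array(q)-manip.current_q()).max(),p,np.round(q,2)))
    return sorted(out,key=lambda t:t[0])
E
python3 - <<'E'
from h import *
bar=np.array([.5367,.2801]); by=np.radians(11.7); sy=-.039
B=np.pi/2
print('bar',pick([*bar,.15],[by+B,by-B])); print('stage',pick([.56,-.05,.15],[sy,sy+np.pi]))
def look(p,phis,n):
    for phi in phis:
        q,x,y=down(phi); t=np.array([*(p-.077*x[:2]),.23])
        try: manip.move_pose(t,q)
        except manip.PlanningError: continue
        c=viewer.get_calibration('wrist'); im=viewer.get_image('wrist'); save(n,im); np.save(n,c,allow_pickle=True); print(n,phi,c['eye']); return
look(bar,[by+B,by-B],'w_bar')
look(np.array([.56,-.06]),[sy+B,sy,sy+np.pi],'w_stage')
print(manip.current_clock())
E
```

```text
bar [(np.float64(1.278836602616418), np.float64(1.774999849278233), array([-0.23,  0.5 , -0.38,  1.74,  0.22,  0.95,  1.07])), (np.float64(1.5905576138287851), np.float64(-1.36659280431156), array([-0.67,  0.47,  0.19,  1.75, -0.11,  0.92, -1.8 ]))]
stage [(np.float64(0.9137275629178556), -0.039, array([-0.09,  0.4 ,  0.16,  1.86, -0.08,  0.88,  0.07])), (np.float64(2.140752418079109), 3.102592653589793, array([-0.85,  0.87,  1.35,  1.88, -0.93,  1.21, -2.35]))]
w_bar 1.774999849278233 [0.53603616 0.28205105 0.38768558]
w_stage 1.5317963267948966 [ 0.560494   -0.05733384  0.38766699]
3.5083
```

```bash
python3 - <<'E'
import cv2,numpy as np
a=cv2.imread('pics/w_bar.png');b=cv2.imread('pics/w_stage.png')
cv2.imwrite('pics/both.png',np.hstack([cv2.resize(a,(400,300)),cv2.resize(b,(400,300))]))
E
```

```text
(no output)
```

View pics/w_stage.png

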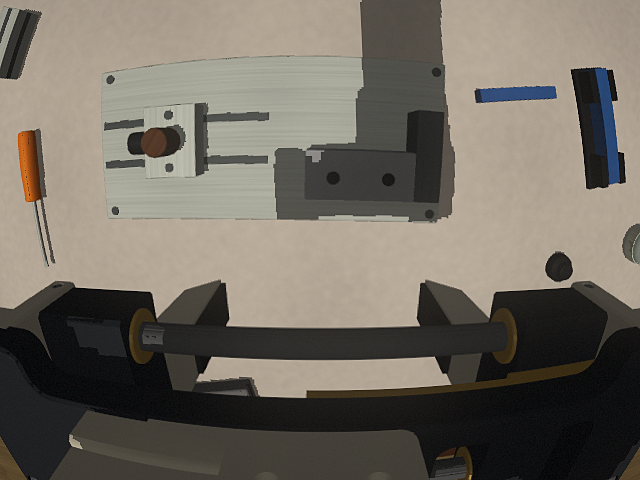

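View pics/w_bar.png

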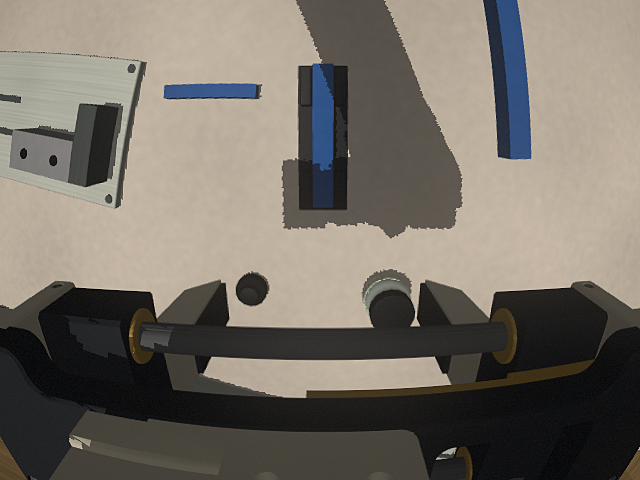

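Wrist views: over the bar, the blue bar in the rest spans (312–333, 64–208). Over the stage, the plate-corner screws are at (110,79), (437,72), (115,211) and (430,214). The reference top edge runs from (305,150), and the stop's face is at u≈407. Next I'll cast rays through these points.

```bash
python3 - <<'E'
from h import *
c=np.load('w_bar.npy',allow_pickle=True).item(); im=cv2.imread('pics/w_bar.png')
hsv=cv2.cvtColor(im,cv2.COLOR_BGR2HSV)
m=cv2.inRange(hsv,(100,110,25),(130,255,255)); m[:,:290]=0; m[:,360:]=0; m[230:]=0
k=max(cv2.findContours(m,0,1)[0],key=cv2.contourArea)[:,0]
P=np.array([onz(c,*q,.032,True)[:2] for q in k])
r=cv2.minAreaRect((P*1000).astype(np.float32)); b=cv2.boxPoints(r)/1000
e=[b[1]-b[0],b[2]-b[1]]; L=max(e,key=np.linalg.norm)
print('bar',np.array(r[0])/1000,np.sort([np.linalg.norm(x) for x in e]),np.degrees(np.arctan(L[1]/L[0])))
c=np.load('w_stage.npy',allow_pickle=True).item(); im=cv2.imread('pics/w_stage.png'); g=cv2.cvtColor(im,cv2.COLOR_BGR2GRAY)
S=[]
for (u,v) in [(110,79),(437,72),(115,211),(430,214)]:
    w=g[v-8:v+9,u-8:u+9].astype(float); wt=(w<np.percentile(w,30)*.6+w.min()*.4)
    wt=np.clip(np.median(w)*.75-w,0,None)
    yy,xx=np.mgrid[-8:9,-8:9]; wt[np.hypot(yy,xx)>7]=0
    p=(u+(wt*xx).sum()/wt.sum(),v+(wt*yy).sum()/wt.sum()); q=onz(c,*p,.012,True); S.append(q[:2]); print(np.round(p,1),q.round(4))
S=np.array(S); ctr=S.mean(0)
d=(S[1]-S[0])+(S[3]-S[2]); th=np.arctan2(-d[0],d[1])  # stage y dir=(-sin,cos)
ex=np.array([np.cos(th),np.sin(th)]); ey=np.array([-np.sin(th),np.cos(th)])
o=ctr-ex*-.010-ey*.0025
f=lambda u,v,z:((lambda d:(np.round([d@ex*1000,d@ey*1000],1)))(onz(c,u,v,z,True)[:2]-o))
print('stage',o,th,[(np.round([(s-o)@ex*1000,(s-o)@ey*1000],1)) for s in S])
print('ref top corner (0,50)',f(305,150,.057),'ref/stop (0,150)',f(407,151,.057),'stop corner (-40,150)',f(408,112,.057),'knob',f(158,141,.0765),'carriage front top',f(195,104,.04),f(194,177,.04))
x0,y0=90,40; save('sc',cv2.resize(im[50:230,90:455,::-1],None,fx=2.15,fy=2.15,interpolation=cv2.INTER_CUBIC))
E
```

```text
bar [0.53620276 0.28252179] [0.01996515 0.13763483] 11.725807
[110.   79.3] [ 0.4759 -0.2892  0.012 ]
[436.   71.9] [0.4952 0.0617 0.012 ]
[115.1 210.5] [ 0.6259 -0.2975  0.012 ]
[429.  213.8] [0.645  0.0535 0.012 ]
stage [ 0.57034941 -0.12094427] -0.05482413860441546 [array([ -85.1, -173.2]), array([-85. , 178.2]), array([  65.1, -173.3]), array([ 65. , 178.3])]
ref top corner (0,50) [ 0.7 48.4] ref/stop (0,150) [ -1.5 139.6] stop corner (-40,150) [-36.9 139.1] knob [-11.  -81.7] carriage front top [-44.8 -58.6] [ 26.4 -60.9]
```

View pics/sc.png

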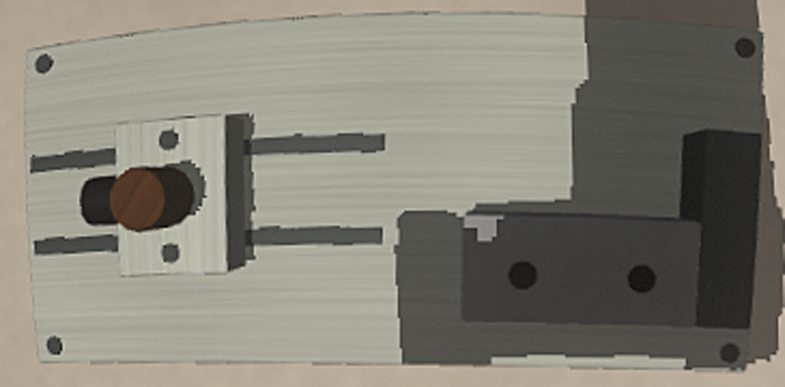

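Everything is consistent. The screws are symmetric, the reference corner falls at (0.7, 48.4) against (0, 50), and the carriage face is at y≈−59. The plan:
1. Grip the bar 17 mm off its middle and lay it on the plate against the reference face, about 33 mm short of the stop, with the fingers clear of the block.
2. Push it home with the carriage.

```bash
cat >> h.py <<'E'
O=np.array([.57035,-.12094]); TH=-.0548
EX=np.array([np.cos(TH),np.sin(TH)]); EY=np.array([-np.sin(TH),np.cos(TH)])
def st(x,y,z): return np.array([*(O+EX*x+EY*y),z])
E
python3 - <<'E'
from h import *
by=np.radians(11.73); u=np.array([np.cos(by),np.sin(by)])
g=np.array([.5362,.2825])+.017*u; q=down(by+np.pi/2)[0]
manip.move_pose([*g,.12],q)
manip.servo_line([*g,.0115],vel=.08); print(manip.current_force())
effector.close(40); print('gap',manip.current_finger_gap(),manip.current_gripper_force())
manip.servo_line([*g,.06],vel=.08); manip.servo_line([*g,.16],vel=.2)
print('gap',manip.current_finger_gap(),manip.current_force())
q2=down(TH)[0]; t=st(-.015,.030,.12)
manip.move_pose(t,q2)
c=viewer.get_calibration('wrist'); save('held',viewer.get_image('wrist')); np.save('held',c,allow_pickle=True)
print(manip.current_tool_pos(),t,manip.current_finger_gap(),manip.current_clock())
E
```

```text
[ 0.41263881 -0.84710333 -0.42228244]
gap 0.019790023815884364 39.99661087989807
gap 0.019518814980743166 [-0.08447777 -0.43355563 -1.83414408]
[ 0.55740194 -0.08808539  0.11975243] [ 0.55701569 -0.09016345  0.12      ] 0.01964691395716861 10.4
```

View pics/held.png

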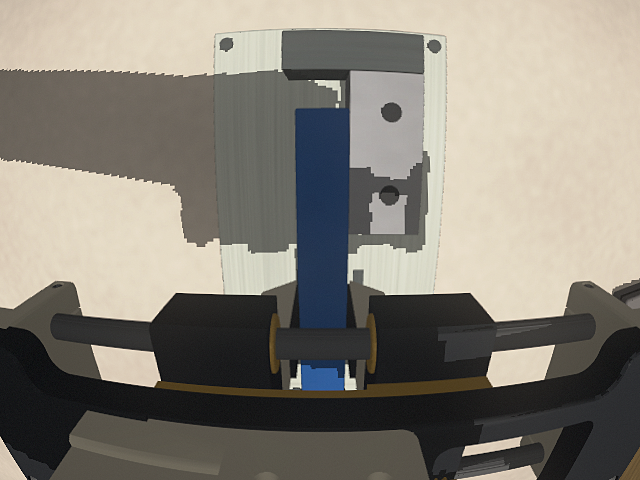

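The bar is held by its near end. Its free end at (322,108) points at the stop, left of the reference edge at u≈350. Now I'll lower it and press it gently against the face.

```bash
python3 - <<'E'
from h import *
def sx():
    p=manip.current_tool_pos(); d=p[:2]-O; F=manip.current_force(); return np.round([d@EX*1000,d@EY*1000,p[2]*1000,F[:2]@EX,F[:2]@EY,F[2]],2)
manip.servo_line(st(-.014,.030,.03),vel=.08); manip.sleep(.2); print(sx())
z=.019
while z>.0135:
    manip.servo_line(st(-.014,.030,z),vel=.03); z-=.001
    if manip.current_force()[2]>2.5: break
print(sx(),z)
x=-.013
while x<-.005:
    manip.servo_line(st(x,.030,z+.001),vel=.03); s=sx()
    if s[3]<-5: break
    x+=.0007
print(sx(),x,manip.current_clock())
c=viewer.get_calibration('wrist'); save('laid',viewer.get_image('wrist')); np.save('laid',c,allow_pickle=True)
E
```

```text
[-13.61  29.98  30.52  -0.89  -0.83  -1.26]
[-13.83  29.96  15.44  -1.75   0.15   4.79] 0.013999999999999995
[-13.86  29.96  15.41  -5.34   0.15  10.98] -0.0123 13.8917
```

View pics/laid.png

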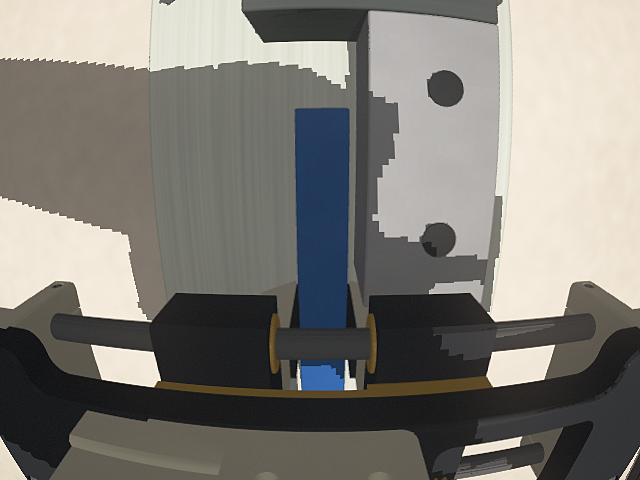

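The bar is on the plate but still about 4 mm short of the face (u 349 against 356). The force was only friction from pressing down, so I'll ease the height and keep moving in.

```bash
python3 - <<'E'
from h import *
def sx():
    p=manip.current_tool_pos(); d=p[:2]-O; F=manip.current_force(); return np.round([d@EX*1000,d@EY*1000,p[2]*1000,F[:2]@EX,F[:2]@EY,F[2]],2)
manip.servo_line(st(-.0138,.030,.0162),vel=.03); manip.sleep(.2); print(sx())
x=-.013
while x<-.004:
    manip.servo_line(st(x,.030,.0162),vel=.03); s=sx(); print(round(x*1000,1),s)
    if s[3]<-9: break
    x+=.001
print(manip.current_wrist_torque(),manip.current_clock())
E
```

```text
[-13.74  30.02  15.98   0.09  -1.    -2.  ]
-13.0 [-12.88  30.03  16.12  -0.35   0.34  -1.8 ]
-12.0 [-11.89  30.    16.2    0.12   0.04  -1.33]
-11.0 [-1.087e+01  3.000e+01  1.623e+01  2.000e-02 -5.000e-02 -1.410e+00]
-10.0 [-9.9  29.99 16.22 -0.32  0.64 -2.9 ]
-9.0 [-9.54 30.   16.04 -2.08 -0.9  -1.5 ]
-8.0 [-9.51 29.96 15.88 -5.34 -0.03  1.98]
-7.0 [-9.48 29.93 15.66 -6.14 -0.33  2.43]
-6.0 [-9.43 29.97 15.55 -9.08 -0.06  4.31]
[0.04421499 1.91827378 0.27764005] 16.3917
```

Contact at x≈−9.5, against −10 expected. Release, check, then grip the knob.

```bash
python3 - <<'E'
from h import *
effector.open_jaws(); manip.servo_line(st(-.010,.030,.15),vel=.15)
manip.servo_line(st(-.010,-.02,.21),vel=.2); manip.sleep(.2)
c=viewer.get_calibration('wrist'); im=viewer.get_image('wrist'); save('rel',im)
h=cv2.cvtColor(im,cv2.COLOR_RGB2HSV); m=cv2.inRange(h,(100,110,25),(130,255,255)); m[285:]=0
k=max(cv2.findContours(m,0,1)[0],key=cv2.contourArea)[:,0]
P=np.array([onz(c,*q,.036,True)[:2]-O for q in k])*1000; P=np.c_[P@EX,P@EY]
r=cv2.minAreaRect(P.astype(np.float32)); print(r, manip.current_clock())
E
```

```text
((-9.85533332824707, 46.856719970703125), (19.322608947753906, 138.5189208984375), 1.5413105487823486) 19.4417
```

View pics/rel.png

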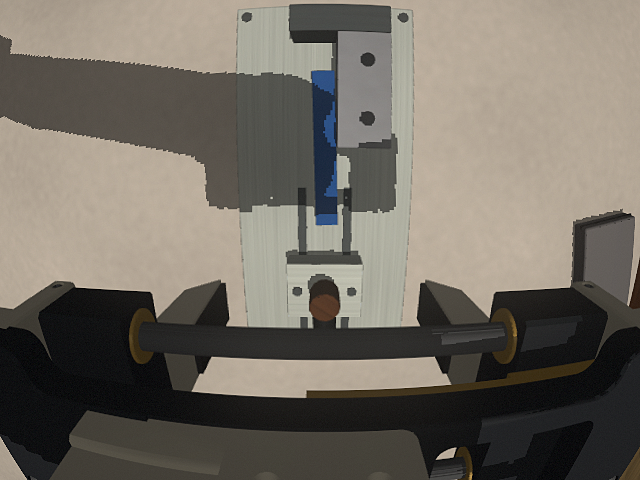

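The bar lies at (−9.9, 46.9) but is tilted about 1.5°. I'll press it square against the face with shut fingers at y≈90, then push the carriage.

```bash
cat >> h.py <<'E'
def sx():
    p=manip.current_tool_pos(); d=p[:2]-O; F=manip.current_force(); return np.round([d@EX*1000,d@EY*1000,p[2]*1000,F[:2]@EX,F[:2]@EY,F[2]],2)
def sidepush(y):
    effector.close(10)
    manip.servo_line(st(-.055,y,.10),vel=.25); manip.servo_line(st(-.055,y,.02),vel=.12)
    x=-.044; manip.servo_line(st(x,y,.02),vel=.05)
    while x<-.028:
        manip.servo_line(st(x,y,.02),vel=.04)
        if sx()[3]<-8: break
        x+=.0015
    print('side',x,sx())
    manip.servo_line(st(-.055,y,.02),vel=.1); manip.servo_line(st(-.055,y,.10),vel=.15)
E
python3 - <<'E'
from h import *
sidepush(.085)
manip.servo_line(st(-.010,-.087,.14),vel=.25); effector.open_jaws()
manip.servo_line(st(-.010,-.087,.049),vel=.1); effector.close(15)
print('knob gap',manip.current_finger_gap(),sx())
y=-.060
manip.servo_line(st(-.010,y,.049),vel=.06); print(sx(),manip.current_clock())
E
```

```text
side -0.03349999999999999 [-36.64  85.25  19.63  -8.96   1.37   7.7 ]
knob gap 0.02757527920842498 [ -9.61 -87.03  49.01   1.29  -0.16  -1.5 ]
[ -9.62 -58.24  49.01   3.34   2.5   -3.94] 30.9
```

```bash
python3 - <<'E'
from h import *
manip.servo_line(st(-.0097,-.023,.049),vel=.04); print(sx())
y=-.021
while y<-.006:
    manip.servo_line(st(-.0097,y,.049),vel=.05); s=sx(); print(round(y,4),s)
    if s[4]<-18: break
    y+=.0015
effector.open_jaws(); manip.servo_line(st(-.0097,y,.13),vel=.15)
manip.servo_line(st(-.010,-.02,.21),vel=.2); manip.sleep(.2)
c=viewer.get_calibration('wrist'); im=viewer.get_image('wrist'); save('fin',im)
h=cv2.cvtColor(im,cv2.COLOR_RGB2HSV); m=cv2.inRange(h,(100,110,25),(130,255,255)); m[285:]=0
k=max(cv2.findContours(m,0,1)[0],key=cv2.contourArea)[:,0]
P=np.array([onz(c,*q,.036,True)[:2]-O for q in k])*1000; P=np.c_[P@EX,P@EY]
print(cv2.minAreaRect(P.astype(np.float32)), manip.current_clock())
save('finc',cv2.resize(im[0:260,220:430],None,fx=2.3,fy=2.3,interpolation=cv2.INTER_CUBIC))
E
```

```text
[ -9.66 -23.78  49.     4.45  -3.82  -5.26]
-0.021 [ -9.65 -21.55  49.02   3.44  -1.99  -4.59]
-0.0195 [ -9.64 -19.89  49.01   4.57  -2.53  -5.74]
-0.018 [ -9.68 -19.3   49.     4.1   -4.18  -4.83]
-0.0165 [ -9.64 -19.31  49.03   4.29  -7.12  -6.54]
-0.015 [ -9.67 -19.27  49.     4.72  -9.96  -7.7 ]
-0.0135 [ -9.64 -19.17  49.04   5.3  -12.53  -7.28]
-0.012 [ -9.66 -19.09  49.04   5.19 -15.49  -7.82]
-0.0105 [ -9.62 -18.74  49.12   4.98 -17.93  -8.98]
-0.009 [ -9.61 -18.1   49.2    4.9  -20.18  -8.28]
((-9.969765663146973, 78.51628112792969), (19.22754669189453, 139.17967224121094), 0.06023910641670227) 36.8417
```

View pics/finc.png

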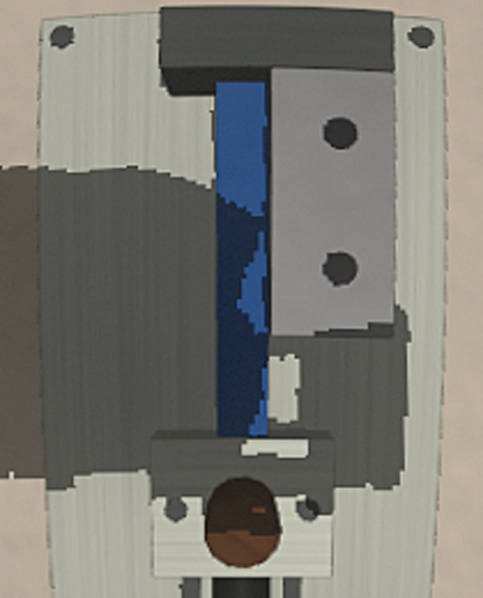

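The bar looks flush (0.06°, x −9.97) and the carriage face touches its end at crop (240,435). My stage y seems to carry an offset of about −1.5 mm, so I'll check the end gap against the stop's own edge in the same picture.

```bash
python3 - <<'E'
from h import *
c=viewer.get_calibration('wrist'); im=cv2.imread('pics/fin.png'); g=cv2.cvtColor(im,cv2.COLOR_BGR2GRAY).astype(int)
def Y(u,v,z): d=onz(c,u,v,z,True)[:2]-O; return np.round([d@EX*1000,d@EY*1000],1)
for u in (298,304,324,330): print(u,g[22:48,u])
print('stop top edge',[Y(u,29.5,.057) for u in (300,330)],'stop foot',[Y(u,41.5,.012) for u in (300,)],'bar end',[Y(u,35.5,.036) for u in (320,330)],'per px',Y(320,36.5,.036)-Y(320,35.5,.036))
print('block near top',Y(345,146,.057))
E
```

```text
298 [ 74  76  77  76  76  78  76  52  41  46  43  44  40  41  43  42  46  40
  36  63 159 176 170 170 169 169]
304 [ 75  77  75  77  74  76  71  48  42  38  42  40  42  42  43  38  44  41
  32  72 165 170 167 166 166 165]
324 [75 73 74 75 74 77 68 41 40 39 42 40 36 52 79 76 76 77 77 77 77 78 76 77
 76 77]
330 [73 75 75 76 73 79 67 45 39 41 40 38 39 46 81 75 76 78 77 76 77 76 75 76
 75 77]
stop top edge [array([-30.3, 147.5]), array([ -5.7, 147.2])] stop foot [array([-33.1, 148.3])] bar end [array([-14.1, 147.6]), array([ -5.3, 147.6])] per px [ 0. -1.]
block near top [ 6.7 48. ]
```

The stop's face reads 147.5–148.3 mm and the bar's end 147.6 mm, so the bar is home. The arm is clear.

```bash
python3 - <<'E'
from h import *
print(manip.hand_in(),manip.current_clock())
E
```

```text
the job is handed in; nothing more can be done
the job is handed in; nothing more can be done
```

I handed the job in at about 37 s of the 64 s; no verdict came back. By my last measurements the straightedge lies flush against the reference block (0.06°) with its end within about 1 mm of the end stop. The carriage is up against its free end, and the arm was clear of everything.

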